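# Release the press of the green cell pack

## Task

Work on the green cell pack is finished, so open its press: turn the black wing knob on top of that press anticlockwise (seen from above), letting the knob rise as its screw climbs, until it is fully up at its stop. Leave the press of the blue pack clamped as it is, and let go of the knob at the end.

Things in the scene. Friction and masses are not known exactly. Their poses are not given: they have to be found in the camera images.
- green_grip (a point): Middle of the black wing knob on the press that holds the green cells; turns and rises with it. Wing: upright bar 58 mm long (point x), 16 thick (point y), 24 high (point z, up), white stripe on its +x half. Below it only a bare 13 mm stem; nothing of the press above 132 mm over the table. This point is 162 mm above the table fully clamped, 183 mm fully up. The press is fixed to the bench.
- green_knob (a joint): Turn of the green pack's knob in rad: 0 fully clamped, growing anticlockwise seen from above to 1.4 at the stop, fully up. The steep quick-acting screw lifts the knob and the white plate under the grey bridge 15 mm per rad (21 mm in all). It turns lightly (about 0.06 N m), has no spring and stays where it is left.
- blue_grip (a point): Middle of the wing knob on the other press, the same in every way but holding blue cells: 150 x 136 mm base, a block of 24 upright cells, over it a grey bridge 130 x 34 mm (top 126 mm above the table) through which the stem passes. Not to be turned.
- blue_knob (a joint): Turn of the blue pack's knob in rad, same meaning as green_knob. To be left as it is.

How it is judged (in metres and radians):
At the end, for the whole second after the job is handed in: The green pack's wing knob stands at 1.2 rad or more of its 1.4 rad (within about 11 degrees and 3 mm of fully up) and is at rest; the blue pack's knob is where it was, within 4 mm of height (about 15 degrees of turn) (value of joint green_knob above 1.2 rad and velocity of joint green_knob below 0.1 rad/s and distance of blue_grip from where it was at the start of the episode below 0.004 m); the robot touches nothing.
It fails at once if the knob of the blue pack's press is turned (its centre shifts more than 4 mm, about 15 degrees of turn) (distance of blue_grip from where it was at the start of the episode above 0.004 m).
It also fails if it takes over 35 s, if anything falls off the work surface, if the arm or the gripper's body presses on something with over 40 N, if the wrist force passes 120 N, or if a joint passes its speed limit or range.

## Robot

A 6-joint arm with a two-finger parallel gripper is mounted at the origin on the work surface. World frame = base frame: x ahead of the robot, y to its left, z up, the work surface at z = 0. Lengths are in mm, angles in rad, forces in N, time in s.
With the tool pointing down it reaches from about 350 to 975 mm from the base axis. Payload 7.1 kg.
Tool frame: the origin (TCP) lies at the very end of the fingers, on their centre line; the grasp point (between the pads) lies 19 mm behind it (ctrl.tcp_to_grasp is the distance from the TCP to the grasp point, in mm); z points along the fingers, x is the direction in which the jaws open and shut, and the axes are right-handed (so a half turn about z gives the same grasp; the last joint's range is limited). The gripper opens to 88 mm and grips with 3 to 60 N. Pads are 20 mm wide; open, the fingers measure 115 mm over their backs; the gripper's body (75 mm by 178 mm) begins 61 mm behind the grasp point.
Start: joints at [1.157, 0.423, 1.63, -0, 1.089, -0.019], TCP at [240.357, 576.917, 222.675] pointing down, gripper open.
Joint ranges: [-3, 3], [-0.9, 2.11], [0.09, 2.58], [-1.31, 4.45], [0.11, 2.69], [-2.54, 2.54]. Speed limits (rad/s): [2.39, 2.39, 3.01, 3.14, 3.14, 3.14].

## Interface

Orientations are given as a rotation vector (axis times angle).
In Python, from workcell import get_obs, viewer, ctrl, masks_of gives the robot as it stands. The module is installed in compiled form; this text tells all that it offers.
- The arm moves only by the shell command python3 -m inch 'ROWS'. ROWS is JSON, a list of rows, each an object of numbers: "tx", "ty", "tz": the shift along the tool's x, y, z in cm; "ax", "ay", "az": the turn, a rotation vector about the tool's x, y, z in degrees; "jaw": the opening, from 0 (shut) to 1 (fully open). In form: [{"tx": .., "ty": .., "tz": .., "ax": .., "ay": .., "az": .., "jaw": ..}, ...]. A call has 1 to 12 rows; each row shifts and turns the commanded pose from where the row before left it, along the tool's axes as they then stand; what a row does not reach is not made up. A row lasts 1/8 s, in which the tool goes at most 62.5 mm and 10.7 degrees, less where a joint would pass 70% of its speed; a pose out of reach is approached as far as the arm can. A call is refused whole if a number of a shift passes 6.25 or a number of a turn 10.7, either way. A call with a gripper value outside its range is refused whole. The fingers move at their own pace and stop on an object; the grip force is fixed at half the most. Time passes only in rows, so rows that do not move let the fingers close. It gives the time, the measured TCP pose, the force and the opening at its end, in the units of the state.
- get_obs(): the state, without advancing time (a new reading comes with each control period).
- viewer.get_image(name): name is "scene" or "side" or "wrist"; returns (picture, depth): 480x640x3 uint8, red, green, blue; 480x640 float32, mm along the optical axis (not along the pixel's ray), 0 where there is no reading.
- viewer.get_calibration(name): a dict with "fx", "fy", "cx", "cy" (pixels), "rvec" (rotation vector, rad) and "tvec" (3), from world to camera coordinates, as OpenCV has them. Camera axes: x right, y down, z forward; pixel columns grow to the right and rows downward; lengths in mm; the calibration is good to about 2 mm. A picture is of the moment at which its call begins: read the wrist's pose just before it. get_calibration takes no time and is no camera call; for the wrist camera it gives the pose at the moment of the call.
- ctrl.close_job(): hands the job in, once; it reports no verdict.
Trained networks look in the newest picture that a camera, given by its name, has taken for a name from the list of things; names that differ only in an ending like _2 or _b are one class to them, and where a whole thing is asked for, a point or a joint stands for the part that bears it (a point fixed in the world has none). Each returns a list of dicts, best first, with "score" (0 to 1); they miss things now and then, are a little off and sometimes report something else, mostly with a low value. They report only what shows in the picture. A call takes as long as a camera call.
- masks_of(camera, thing): "pixels" (480x640 bool, what is visible of it) and "location" ([column, row] in pixels, amid what is visible of it).
The state is a dict: "t": time; "qpos": joint angles; "qvel": joint speeds; "joint_torque": joint torques, N m; "ee_pos": TCP position; "orientation": TCP orientation; "ft_force": force on the tool from outside, world axes, zero at the start; "moment": the same for the moment, N m; "width": finger opening in mm.
Only numpy, scipy, OpenCV 4.12 (cv2) and the standard library are available. Lean on these libraries where they do the work, as an engineer would, in place of code of your own. Each camera call takes 0.05 s, during which the arm holds its last target. There are 200 camera calls.

## Working session

There is one attempt and no reset: what is moved stays moved. The work goes in short steps, Python scripts to look and compute and a shell command to move; the robot and the scene stay as the last step left them, time stands still between calls to the robot, and variables do not carry over. Pictures are saved under pics/ and viewed, about 8 in all and at most 12, crops included, and the job is handed in when it is done.

```bash
mkdir -p pics; cat > h.py <<'E'
import numpy as np, cv2
from workcell import get_obs, viewer, ctrl, masks_of
def cloud(name, depth, c=None):
    c=c or viewer.get_calibration(name)
    R=cv2.Rodrigues(np.array(c["rvec"],float))[0]; t=np.array(c["tvec"],float)
    v,u=np.mgrid[0:480,0:640]
    P=np.stack([(u-c["cx"])/c["fx"]*depth,(v-c["cy"])/c["fy"]*depth,depth],-1)
    return (P-t)@R   # world = R^T (P-t)
E
python3 - <<'E'
from h import *
ims=[]
for n in ["scene","side"]:
    im,d=viewer.get_image(n); W=cloud(n,d)
    for th in ["green_grip","blue_grip"]:
        for m in masks_of(n,th)[:3]:
            p=m["pixels"]&(d>0); w=W[p]
            print(n,th,round(m["score"],2),m["location"],p.sum(), np.median(w,0).round() if len(w) else None, w[:,2].max().round() if len(w) else None)
    cv2.imwrite(f"pics/{n}0.png",im[:,:,::-1])
o=get_obs();print(o["t"],o["ee_pos"],o["orientation"],o["width"])
E
```

```text
scene green_grip 0.63 [198.2, 207.1] 537 [ 527. -184.  169.] 178.0
scene blue_grip 0.91 [421.5, 221.9] 513 [501. 155. 168.] 177.0
side green_grip 0.93 [373.5, 319.4] 1018 [ 517. -194.  172.] 179.0
side blue_grip 0.74 [233.3, 187.6] 697 [492. 148. 165.] 176.0
0.3 [240.27813673 576.76148872 222.41431145] [ 2.61377600e+00  1.74246030e+00 -7.19849183e-04] 88.33467500039424
```

View pics/scene0.png

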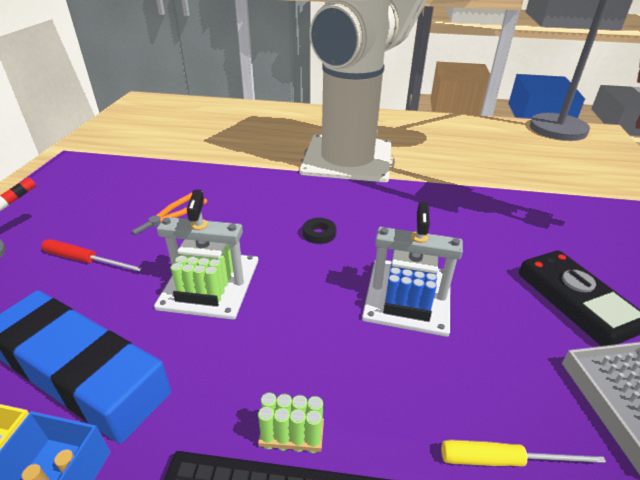

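View pics/side0.png

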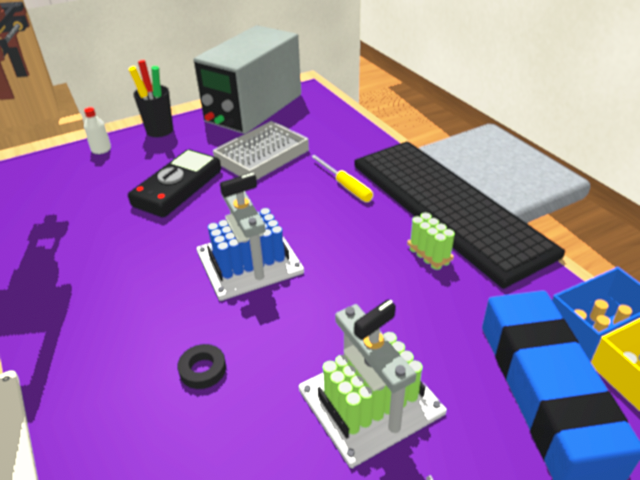

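Both views show the green-cell press at about (520, −190) with its wing knob at pixel (198, 207) in scene and (373, 319) in side. The blue press is at (495, 150). The knob heights fit the clamped state. Next I measure the wing's yaw and centre.

```bash
python3 - <<'E'
from h import *
A=[]
for n in ["scene","side"]:
    im,d=viewer.get_image(n); W=cloud(n,d)
    p=masks_of(n,"green_grip")[0]["pixels"]&(d>0); w=W[p]; w=w[(w[:,2]>150)&(w[:,2]<182)]
    m=np.median(w,0); w=w[np.linalg.norm(w[:,:2]-m[:2],axis=1)<45]
    for q in (w,w[w[:,2]>171]):
        r=cv2.minAreaRect(q[:,:2].astype(np.float32)); e,v=np.linalg.eigh(np.cov(q[:,:2].T))
        print(n,len(q),np.array(r[0]).round(1),np.array(r[1]).round(1),"yaw",np.degrees(np.arctan2(v[1,1],v[0,1])).round(1), np.percentile(q[:,2],[2,98]).round())
    b=im[p]; wh=W[p][b.min(1)>150]; print("white",len(wh),wh.mean(0).round(1) if len(wh) else "")
    # bridge: grey z 110-130 near
    s=(d>0)&(W[...,2]>119)&(W[...,2]<131)&(np.hypot(W[...,0]-520,W[...,1]+190)<85)
    q=W[s][:,:2].astype(np.float32); r=cv2.minAreaRect(q); e,v=np.linalg.eigh(np.cov(q.T));print("bridge",len(q),r,np.degrees(np.arctan2(v[1,1],v[0,1])))
from scipy.spatial.transform import Rotation as R
print(R.from_rotvec(get_obs()["orientation"]).as_matrix().round(3))
E
```

```text
scene 354 [ 523.8 -186. ] [55.6 14.2] yaw -170.3 [157. 178.]
scene 217 [ 523.8 -185.9] [55.6 14. ] yaw -168.7 [172. 178.]
white 65 [ 528.9 -184.4  151.3]
bridge 1154 ((522.5120849609375, -187.537109375), (35.59906768798828, 129.79937744140625), 0.7340815663337708) 91.41105569850652
side 887 [ 519.4 -189.4] [58.9 16.5] yaw -169.2 [156. 178.]
side 538 [ 519.6 -189.3] [58.4 16.4] yaw -168.4 [172. 178.]
white 65 [ 536.3 -183.2  170.2]
bridge 1918 ((519.5863037109375, -188.98809814453125), (35.09264373779297, 131.16238403320312), 0.34790438413619995) 92.73621929335718
[[ 0.385  0.923 -0.   ]
 [ 0.923 -0.385 -0.   ]
 [-0.    -0.    -1.   ]]
```

```bash
python3 -m inch '[{"tz":-5},{"tx":-4,"ty":3.7},{"tx":-4,"ty":3.7},{"tx":-4,"ty":3.7},{"tx":-4,"ty":3.7},{"tx":-4,"ty":3.7},{"tx":-4,"ty":3.7},{"tx":-4,"ty":3.7},{"tx":-4,"ty":3.7},{"tx":-4,"ty":3.7},{"tx":-4,"ty":3.7},{"tx":-4,"ty":3.7}]'; python3 -m inch '[{"tx":-4,"ty":3.7},{"tx":-4,"ty":3.7},{"tx":-4,"ty":3.7},{"az":10.5},{"az":10.5},{"az":10.5},{"az":10.5},{"az":10.5},{"az":10.5},{"az":10.5},{"az":10.5},{"az":10.5}]'; python3 -m inch '[{"az":10.5},{"az":10.5},{"az":10.5},{"az":10.5},{"az":9.5},{}]'
cat > look.py <<'E'
from h import *
import sys
from scipy.spatial.transform import Rotation as R
o=get_obs(); c=viewer.get_calibration("wrist"); im,d=viewer.get_image("wrist"); W=cloud("wrist",d,c)
cv2.imwrite(f"pics/{sys.argv[1]}.png",im[:,:,::-1])
M=R.from_rotvec(o["orientation"]).as_matrix()
print(round(o["t"],2),np.round(o["ee_pos"],1),"xyaw",np.degrees(np.arctan2(M[1,0],M[0,0])).round(1),"z",M[:,2].round(3),"q",np.round(o["qpos"],2),"w",round(o["width"],1),np.round(o["ft_force"],1))
for m in masks_of("wrist","green_grip")[:2]:
    p=m["pixels"]&(d>0); w=W[p]; w=w[(w[:,2]>168)&(w[:,2]<205)]
    if len(w)<20: print(m["score"],m["location"],len(w)); continue
    r=cv2.minAreaRect(w[:,:2].astype(np.float32)); e,v=np.linalg.eigh(np.cov(w[:,:2].T))
    print(round(m["score"],2),m["location"],len(w),np.round(r[0],1),np.round(r[1],1),"yaw",np.degrees(np.arctan2(v[1,1],v[0,1])).round(1),"ztop",np.percentile(w[:,2],[5,50,95]).round(1))
    print("tool-frame offset of wing centre",(M.T@(np.array([*r[0],o["ee_pos"][2]])-o["ee_pos"])).round(1))
E
python3 look.py w1
```

```text
0.5 [240.4 576.9 222.6] xyaw 67.4 z [-0. -0. -1.] q [ 1.16  0.42  1.63  0.    1.09 -0.02] w 87.8 [ 0.7 -0.4  0.1]$[0]: bad value
$[0]: bad value
$[0]: bad value
```

View pics/w1.png

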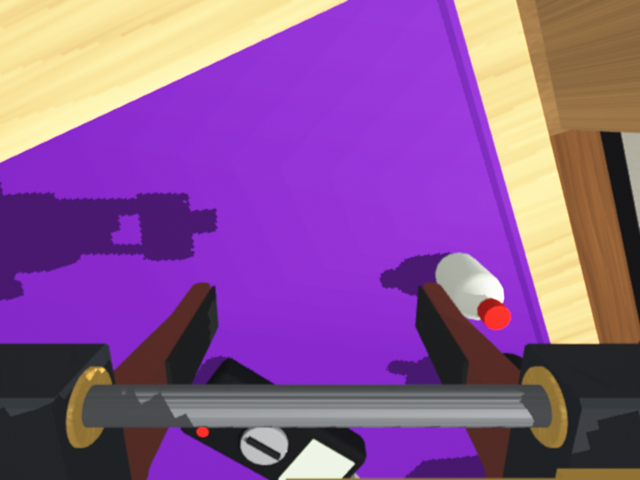

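The rows were refused because every key must be present, so the arm hasn't moved. The wrist picture still shows the start place, with no press in view. I'm sending the full rows.

```bash
python3 -m inch '[{"tx":0,"ty":0,"tz":-5,"ax":0,"ay":0,"az":0,"jaw":1},{"tx":-4,"ty":3.7,"tz":0,"ax":0,"ay":0,"az":0,"jaw":1},{"tx":-4,"ty":3.7,"tz":0,"ax":0,"ay":0,"az":0,"jaw":1},{"tx":-4,"ty":3.7,"tz":0,"ax":0,"ay":0,"az":0,"jaw":1},{"tx":-4,"ty":3.7,"tz":0,"ax":0,"ay":0,"az":0,"jaw":1},{"tx":-4,"ty":3.7,"tz":0,"ax":0,"ay":0,"az":0,"jaw":1},{"tx":-4,"ty":3.7,"tz":0,"ax":0,"ay":0,"az":0,"jaw":1},{"tx":-4,"ty":3.7,"tz":0,"ax":0,"ay":0,"az":0,"jaw":1}]'
```

```text
t: 1.6
ee_pos: [372.2, 217.3, 273.0]
orientation: [2.613, 1.743, 0.002]
ft_force: [0.3, 1.1, -0.2]
width: 87.9
```

```bash
python3 -m inch '[{"tx":-3.95,"ty":3.67,"tz":0,"ax":0,"ay":0,"az":0,"jaw":1},{"tx":-3.95,"ty":3.67,"tz":0,"ax":0,"ay":0,"az":0,"jaw":1},{"tx":-3.95,"ty":3.67,"tz":0,"ax":0,"ay":0,"az":0,"jaw":1},{"tx":-3.95,"ty":3.67,"tz":0,"ax":0,"ay":0,"az":0,"jaw":1},{"tx":-3.95,"ty":3.67,"tz":0,"ax":0,"ay":0,"az":0,"jaw":1},{"tx":-3.95,"ty":3.67,"tz":0,"ax":0,"ay":0,"az":0,"jaw":1},{"tx":-3.95,"ty":3.67,"tz":0,"ax":0,"ay":0,"az":0,"jaw":1},{"tx":-3.95,"ty":3.67,"tz":0,"ax":0,"ay":0,"az":0,"jaw":1},{"tx":0,"ty":0,"tz":0,"ax":0,"ay":0,"az":10.5,"jaw":1},{"tx":0,"ty":0,"tz":0,"ax":0,"ay":0,"az":10.5,"jaw":1},{"tx":0,"ty":0,"tz":0,"ax":0,"ay":0,"az":10.5,"jaw":1},{"tx":0,"ty":0,"tz":0,"ax":0,"ay":0,"az":10.5,"jaw":1}]'
python3 -m inch '[{"tx":0,"ty":0,"tz":0,"ax":0,"ay":0,"az":10.4,"jaw":1},{"tx":0,"ty":0,"tz":0,"ax":0,"ay":0,"az":10.4,"jaw":1},{"tx":0,"ty":0,"tz":0,"ax":0,"ay":0,"az":10.4,"jaw":1},{"tx":0,"ty":0,"tz":0,"ax":0,"ay":0,"az":10.4,"jaw":1},{"tx":0,"ty":0,"tz":0,"ax":0,"ay":0,"az":10.4,"jaw":1},{"tx":0,"ty":0,"tz":0,"ax":0,"ay":0,"az":10.4,"jaw":1},{"tx":0,"ty":0,"tz":0,"ax":0,"ay":0,"az":10.4,"jaw":1},{"tx":0,"ty":0,"tz":0,"ax":0,"ay":0,"az":10.4,"jaw":1},{"tx":0,"ty":0,"tz":0,"ax":0,"ay":0,"az":10.4,"jaw":1},{"tx":0,"ty":0,"tz":0,"ax":0,"ay":0,"az":10.4,"jaw":1},{"tx":0,"ty":0,"tz":0,"ax":0,"ay":0,"az":0,"jaw":1},{"tx":0,"ty":0,"tz":0,"ax":0,"ay":0,"az":0,"jaw":1}]'
python3 look.py w2
```

```text
t: 3.1
ee_pos: [521.2, -185.9, 272.7]
orientation: [3.067, 0.681, 0.0]
ft_force: [-0.5, 0.3, 1.3]
width: 87.6
t: 4.6
ee_pos: [521.2, -185.8, 272.7]
orientation: [2.434, -1.986, 0.0]
ft_force: [-1.3, 0.2, 0.0]
width: 88.1
4.6 [ 521.2 -185.8  272.7] xyaw -78.4 z [ 0. -0. -1.] q [-0.36  0.26  1.74 -0.    1.14  1.  ] w 88.1 [-1.3  0.2  0. ]
0.75 [320.1, 236.5] 1904 [ 521.2 -189. ] [57.2 15.5] yaw -168.7 ztop [174.  176.8 178.3]
tool-frame offset of wing centre [3.2 0.7 0. ]
```

View pics/w2.png

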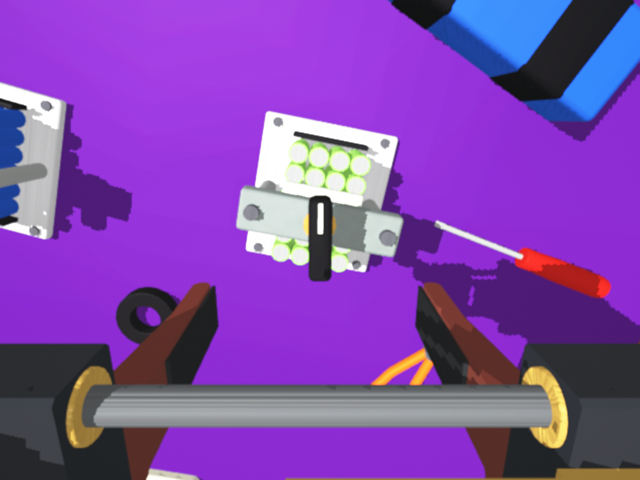

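The wrist view shows the wing at pixel (320, 237), upright in the picture and square to the jaws, with green cells beneath it. The offset is only 3 mm, so I'll shift, descend and close.

```bash
python3 -m inch '[{"tx":0.3,"ty":0.1,"tz":3.2,"ax":0,"ay":0,"az":0,"jaw":1},{"tx":0,"ty":0,"tz":3.2,"ax":0,"ay":0,"az":0,"jaw":1},{"tx":0,"ty":0,"tz":3.2,"ax":0,"ay":0,"az":0,"jaw":1},{"tx":0,"ty":0,"tz":2.1,"ax":0,"ay":0,"az":0,"jaw":1},{"tx":0,"ty":0,"tz":1,"ax":0,"ay":0,"az":0,"jaw":1},{"tx":0,"ty":0,"tz":0,"ax":0,"ay":0,"az":0,"jaw":1}]'
python3 -m inch '[{"tx":0,"ty":0,"tz":0,"ax":0,"ay":0,"az":0,"jaw":0},{"tx":0,"ty":0,"tz":0,"ax":0,"ay":0,"az":0,"jaw":0},{"tx":0,"ty":0,"tz":0,"ax":0,"ay":0,"az":0,"jaw":0},{"tx":0,"ty":0,"tz":0,"ax":0,"ay":0,"az":0,"jaw":0},{"tx":0,"ty":0,"tz":0,"ax":0,"ay":0,"az":0,"jaw":0},{"tx":0,"ty":0,"tz":0,"ax":0,"ay":0,"az":0,"jaw":0},{"tx":0,"ty":0,"tz":0,"ax":0,"ay":0,"az":0,"jaw":0},{"tx":0,"ty":0,"tz":0,"ax":0,"ay":0,"az":0,"jaw":0}]'
```

```text
t: 5.45
ee_pos: [520.7, -188.9, 145.4]
orientation: [2.431, -1.989, -0.001]
ft_force: [0.5, 0.2, 0.4]
width: 88.0
t: 6.45
ee_pos: [520.7, -188.5, 145.7]
orientation: [-2.43, 1.99, 0.001]
ft_force: [-0.4, 1.6, 1.3]
width: 15.9
```

Gripped at 15.9 mm wide, which matches the 16 mm wing. Now a helical turn at 8° and 2.1 mm per row.

```bash
python3 -m inch '[{"tx":0,"ty":0,"tz":-0.1,"ax":0,"ay":0,"az":-4,"jaw":0},{"tx":0,"ty":0,"tz":-0.21,"ax":0,"ay":0,"az":-8,"jaw":0},{"tx":0,"ty":0,"tz":-0.21,"ax":0,"ay":0,"az":-8,"jaw":0},{"tx":0,"ty":0,"tz":0,"ax":0,"ay":0,"az":0,"jaw":0}]'
```

```text
t: 6.95
ee_pos: [520.7, -188.5, 150.9]
orientation: [-2.738, 1.539, 0.001]
ft_force: [-0.0, 2.9, 1.4]
width: 15.6
```

Forces are small, so I continue to 78° in total and then check.

```bash
python3 -m inch '[{"tx":0,"ty":0,"tz":-0.21,"ax":0,"ay":0,"az":-8,"jaw":0},{"tx":0,"ty":0,"tz":-0.21,"ax":0,"ay":0,"az":-8,"jaw":0},{"tx":0,"ty":0,"tz":-0.21,"ax":0,"ay":0,"az":-8,"jaw":0},{"tx":0,"ty":0,"tz":-0.21,"ax":0,"ay":0,"az":-8,"jaw":0},{"tx":0,"ty":0,"tz":-0.21,"ax":0,"ay":0,"az":-8,"jaw":0},{"tx":0,"ty":0,"tz":-0.21,"ax":0,"ay":0,"az":-8,"jaw":0},{"tx":0,"ty":0,"tz":-0.1,"ax":0,"ay":0,"az":-4,"jaw":0},{"tx":0,"ty":0,"tz":0,"ax":0,"ay":0,"az":0,"jaw":0}]'
python3 -m inch '[{"tx":0,"ty":0,"tz":-0.1,"ax":0,"ay":0,"az":-4,"jaw":0},{"tx":0,"ty":0,"tz":-0.05,"ax":0,"ay":0,"az":-2,"jaw":0},{"tx":0,"ty":0,"tz":0,"ax":0,"ay":0,"az":0,"jaw":0}]'
python3 -c "
from h import *
o=get_obs();print(o['ft_force'],o['moment'],o['qpos'])"
```

```text
t: 7.95
ee_pos: [520.6, -188.6, 164.0]
orientation: [-3.135, 0.188, 0.001]
ft_force: [1.6, 2.3, -4.7]
width: 16.2
t: 8.32
ee_pos: [520.1, -188.9, 164.3]
orientation: [-3.141, 0.021, 0.003]
ft_force: [4.6, -1.3, -21.8]
width: 17.9
[  4.56762965  -1.29279739 -21.80200975] [-0.52690195 -0.73417606 -0.95962015] [-3.69846055e-01  3.96600258e-01  1.83208594e+00 -2.30062917e-04
  9.14790001e-01 -3.56130231e-01]
```

The downward force and moment show the stop has been reached. I back off a hair, open, and retreat straight up.

```bash
python3 -m inch '[{"tx":0,"ty":0,"tz":0.1,"ax":0,"ay":0,"az":1,"jaw":0},{"tx":0,"ty":0,"tz":0,"ax":0,"ay":0,"az":0,"jaw":1},{"tx":0,"ty":0,"tz":0,"ax":0,"ay":0,"az":0,"jaw":1},{"tx":0,"ty":0,"tz":0,"ax":0,"ay":0,"az":0,"jaw":1},{"tx":0,"ty":0,"tz":0,"ax":0,"ay":0,"az":0,"jaw":1},{"tx":0,"ty":0,"tz":0,"ax":0,"ay":0,"az":0,"jaw":1},{"tx":0,"ty":0,"tz":0,"ax":0,"ay":0,"az":0,"jaw":1},{"tx":0,"ty":0,"tz":0,"ax":0,"ay":0,"az":0,"jaw":1}]' && python3 -m inch '[{"tx":0,"ty":0,"tz":-1,"ax":0,"ay":0,"az":0,"jaw":1},{"tx":0,"ty":0,"tz":-2,"ax":0,"ay":0,"az":0,"jaw":1},{"tx":0,"ty":0,"tz":-4,"ax":0,"ay":0,"az":0,"jaw":1},{"tx":0,"ty":0,"tz":-4,"ax":0,"ay":0,"az":0,"jaw":1},{"tx":0,"ty":0,"tz":0,"ax":0,"ay":0,"az":0,"jaw":1},{"tx":0,"ty":0,"tz":0,"ax":0,"ay":0,"az":0,"jaw":1}]'
python3 look.py w3
python3 - <<'E'
from h import *
for n in ["scene","side"]:
    im,d=viewer.get_image(n); W=cloud(n,d)
    for th in ["green_grip","blue_grip"]:
        for m in masks_of(n,th)[:1]:
            w=W[m["pixels"]&(d>0)]; print(n,th,round(m["score"],2),m["location"],np.median(w,0).round(),np.percentile(w[:,2],98).round())
E
```

```text
t: 9.32
ee_pos: [520.8, -188.9, 164.9]
orientation: [-3.141, 0.044, 0.0]
ft_force: [-0.1, -0.8, 0.4]
width: 84.5
t: 10.07
ee_pos: [520.5, -188.8, 274.9]
orientation: [-3.141, 0.044, 0.0]
ft_force: [-0.4, -0.3, -0.5]
width: 87.9
10.07 [ 520.5 -188.8  274.9] xyaw -1.6 z [-0.  0. -1.] q [-0.37  0.26  1.74 -0.    1.14 -0.34] w 87.9 [-0.4 -0.3 -0.5]
0.74 [316.9, 241.3] 2235 [ 520.9 -188.3] [57.3 16. ] yaw 80.9 ztop [189.9 195.1 196.5]
tool-frame offset of wing centre [ 0.4 -0.5 -0. ]
scene green_grip 0.87 [195.4, 196.4] [ 527. -185.  184.] 196.0
scene blue_grip 0.94 [423.1, 220.5] [505. 153. 172.] 176.0
side green_grip 0.58 [370.4, 310.2] [ 515. -194.  191.] 196.0
side blue_grip 0.81 [237.1, 184.5] [492. 148. 164.] 176.0
```

View pics/w3.png

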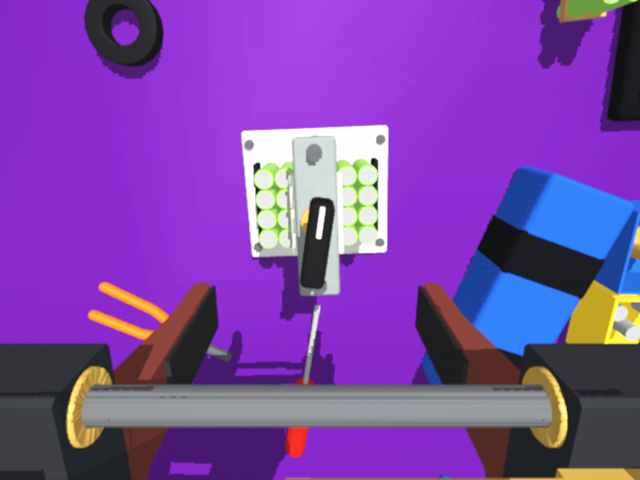

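The wrist view shows the wing at (317, 241), let go, with yaw 80.9°. It turned about 70° and rose 18 mm, so it is near the stop, but the margin over 1.2 rad is uncertain. Time is plentiful, so I'll regrip square to the wing and nudge it to confirm the stop.

```bash
python3 -m inch '[{"tx":0,"ty":0,"tz":2,"ax":0,"ay":0,"az":7.5,"jaw":1},{"tx":0,"ty":0,"tz":4,"ax":0,"ay":0,"az":0,"jaw":1},{"tx":0,"ty":0,"tz":4,"ax":0,"ay":0,"az":0,"jaw":1},{"tx":0,"ty":0,"tz":1,"ax":0,"ay":0,"az":0,"jaw":1},{"tx":0,"ty":0,"tz":0,"ax":0,"ay":0,"az":0,"jaw":1},{"tx":0,"ty":0,"tz":0,"ax":0,"ay":0,"az":0,"jaw":0},{"tx":0,"ty":0,"tz":0,"ax":0,"ay":0,"az":0,"jaw":0},{"tx":0,"ty":0,"tz":0,"ax":0,"ay":0,"az":0,"jaw":0},{"tx":0,"ty":0,"tz":0,"ax":0,"ay":0,"az":0,"jaw":0},{"tx":0,"ty":0,"tz":0,"ax":0,"ay":0,"az":0,"jaw":0},{"tx":0,"ty":0,"tz":0,"ax":0,"ay":0,"az":0,"jaw":0},{"tx":0,"ty":0,"tz":0,"ax":0,"ay":0,"az":0,"jaw":0}]'
python3 -c "
from h import *
o=get_obs();print(o['moment'])"
python3 -m inch '[{"tx":0,"ty":0,"tz":-0.05,"ax":0,"ay":0,"az":-2,"jaw":0},{"tx":0,"ty":0,"tz":-0.05,"ax":0,"ay":0,"az":-2,"jaw":0},{"tx":0,"ty":0,"tz":0,"ax":0,"ay":0,"az":0,"jaw":0}]'
python3 -c "
from h import *
o=get_obs();print(o['moment'])"
```

```text
t: 11.98
ee_pos: [520.8, -188.9, 164.9]
orientation: [-3.132, 0.25, 0.0]
ft_force: [0.4, -0.1, 1.1]
width: 21.2
[-0.06821939  0.06584161 -0.03206667]
t: 12.35
ee_pos: [520.5, -188.9, 165.3]
orientation: [-3.138, 0.141, 0.001]
ft_force: [1.3, -1.8, -8.7]
width: 16.4
[-0.26625329 -0.27569161 -0.74598057]
```

The reaction moment is −0.75 N m after a 4° nudge, against 0.06 N m to turn freely, so the knob is hard on its stop. I release and retreat.

```bash
python3 -m inch '[{"tx":0,"ty":0,"tz":0,"ax":0,"ay":0,"az":0,"jaw":1},{"tx":0,"ty":0,"tz":0,"ax":0,"ay":0,"az":0,"jaw":1},{"tx":0,"ty":0,"tz":0,"ax":0,"ay":0,"az":0,"jaw":1},{"tx":0,"ty":0,"tz":0,"ax":0,"ay":0,"az":0,"jaw":1},{"tx":0,"ty":0,"tz":0,"ax":0,"ay":0,"az":0,"jaw":1},{"tx":0,"ty":0,"tz":0,"ax":0,"ay":0,"az":0,"jaw":1},{"tx":0,"ty":0,"tz":0,"ax":0,"ay":0,"az":0,"jaw":1},{"tx":0,"ty":0,"tz":-2,"ax":0,"ay":0,"az":0,"jaw":1},{"tx":0,"ty":0,"tz":-4,"ax":0,"ay":0,"az":0,"jaw":1},{"tx":0,"ty":0,"tz":-5,"ax":0,"ay":0,"az":0,"jaw":1},{"tx":0,"ty":0,"tz":0,"ax":0,"ay":0,"az":0,"jaw":1},{"tx":0,"ty":0,"tz":0,"ax":0,"ay":0,"az":0,"jaw":1}]'; python3 look.py w4
```

```text
t: 13.85
ee_pos: [520.4, -188.8, 275.5]
orientation: [-3.138, 0.14, 0.001]
ft_force: [0.5, 0.3, 0.6]
width: 88.0
13.85 [ 520.4 -188.8  275.5] xyaw -5.1 z [-0.  0. -1.] q [-0.37  0.26  1.74 -0.    1.14 -0.28] w 88.0 [0.5 0.3 0.6]
0.69 [317.7, 240.9] 2224 [ 520.9 -188.3] [57.3 16. ] yaw 80.9 ztop [190.5 195.1 196.6]
tool-frame offset of wing centre [ 0.5 -0.5 -0. ]
```

The wing's yaw (80.9°) and height did not change under the nudge, so it is at the stop. Handing in.

```bash
python3 -c "
from workcell import ctrl
print(ctrl.close_job())"
```

```text
the job is handed in; nothing more can be done
None
```

The green pack's press is open: I turned its wing knob anticlockwise up to its stop, let go, and handed the job in at about 14 s.

- **Green knob:** it turned about 70° and rose about 18 mm, with its top reading 196.6 mm at the end against 195 mm expected fully up. That is less than the full 80° and 21 mm. I take it that the knob started slightly open: its top read about 2 mm higher than the blue one's at the start.
- **Stop check:** because the measured turn is only about 1.21 rad, just over the 1.2 rad needed, I gripped the knob again and nudged it. It resisted with 0.75 N m (it turns freely at about 0.06 N m) and moved in neither angle nor height, so it is on its stop.
- **Blue knob:** I never went near it. After the main turn its height in the side view read the same as at the start. The scene-view readings scattered by up to 4 mm, which I put down to mask noise.
- **End state:** the gripper is open about 80 mm above the knob, and the force reading is about zero.

The first move call was refused because rows need every field; the arm did not move.

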